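Right a fallen jar against the backboard of its stall

ROBOT

A 6-joint arm with a two-finger parallel gripper is mounted at the origin on a cart in front of the work surface, level with it; the furniture and walls round the work are solid. World frame = base frame: x ahead of the robot, y to its left, z up, the work surface at z = 0. Lengths are in mm, angles in rad, forces in N, time in s.
With the tool pointing down it reaches from about 225 to 875 mm from the base axis. Payload 3.4 kg.
Tool frame: the origin (TCP) lies at the very end of the fingers, on their centre line; the grasp point (between the pads) lies arm.hold_point_z behind it (arm.hold_point_z is the distance from the TCP to the grasp point, in mm); x points along the fingers, y is the direction in which the jaws open and shut, and the axes are right-handed (so a half turn about x gives the same grasp; the last joint's range is limited). The gripper opens to 85 mm and grips with 20 to 120 N. Pads are 22 mm wide; open, the fingers measure 114 mm over their backs; the gripper's body (76 mm by 85 mm) begins 54 mm behind the grasp point. The pads swing forward as they close: fully open they stand 13 mm farther back than shut.
Start: joints at [0.988, 0.276, 1.505, -0, 1.361, -0.121], TCP at [256.218, 514.796, 231.328] pointing down, gripper open.
Joint ranges: [-2.89, 2.89], [-0.75, 2.08], [0.22, 2.7], [-1.18, 4.32], [0.11, 2.71], [-2.7, 2.7]. Speed limits (rad/s): [2.57, 2.57, 3.14, 3.14, 3.14, 3.14].

INTERFACE

Orientations are given as a unit quaternion [x, y, z, w].
In Python, from bench import arm gives the robot as it stands. Calls block until the motion is done:
- arm.reach(position, orientation): joint-space move of the TCP to a pose.
- arm.line_to(position, rot=None, v=150, guard=None): straight line of the TCP; rot=None keeps the orientation; v is the mean speed in mm/s. With guard (N) it stops when the force on the tool has changed by that much, and returns True; else False.
- arm.move_j(angles): joint-space move.
- arm.set_gripper(opening): finger opening in mm; the grip force is fixed at half the most; returns when the fingers have stopped.
- arm.hold(seconds).
- arm.solve_ik(position, orientation): joint angles nearest the present ones, or None.
- arm.get_obs(): the state.
- arm.get_image(name): name is "scene" or "top" or "wrist"; returns the picture (480x640x3 uint8, blue, green, red); there is no depth.
- arm.camera_model(name): a dict with "intrinsics" (3x3 intrinsics, pixels), "world_to_cam" (4x4, takes a point from world to camera coordinates). Camera axes: x right, y up, looking along -z (the intrinsics and any distortion apply to the point x, -y, -z); pixel columns grow to the right and rows downward; lengths in mm; the calibration is good to about 2 mm. A picture is of the moment at which its call begins: read the wrist's pose just before it. camera_model takes no time and is no camera call; for the wrist camera it gives the pose at the moment of the call.
A pose or a line that the arm cannot do raises arm.PlanningError and nothing moves.
- arm.job_done(): hands the job in, once; it reports no verdict.
The state is a dict: "clock": time; "q": joint angles; "qd": joint speeds; "joint_torque": joint torques, N m; "eef_pos": TCP position; "orientation": TCP orientation; "contact_force": force on the tool from outside, world axes, zero at the start; "moment": the same for the moment, N m; "gripper_width": finger opening in mm.
Only numpy, scipy, OpenCV 4.12 (cv2) and the standard library are available. Lean on these libraries where they do the work, as an engineer would, in place of code of your own. Each camera call takes 0.05 s, during which the arm holds its last target. There are 200 camera calls.

TASK

The slim jar with the dark lid has fallen over in front of its small wooden stall. Raise its lid end, lean it slantwise against the stall's backboard between the two cheeks with its foot on the table and let go; then push the foot in towards the board until the jar stands upright, and slide it fully home so that its side is flush against the backboard. Be gentle: never press the jar hard against the stall, and do not disturb the two jars that stand on either side of the stall.

Things in the scene. Friction and masses are not known exactly. Their poses are not given: they have to be found in the camera images.
- jar: the fallen jar: a closed slim glass jar with a dark lid, a plain cylinder 40.5 mm in diameter and 105 mm tall, about 0.11 kg (0.08 to 0.15). Origin at the centre of its foot (bottom face); its z axis runs along the jar from foot to lid. It starts lying on its side with the lid turned roughly towards the stall.
- jar_foot (a point): centre of the jar's bottom face (the jar's origin). When the foot of the leaning jar is pushed in, the lid slides up the slick board; from about 20 degrees off upright the jar settles back onto its bottom by itself, so nothing may be left under its rear edge; then it slides on the table
- jar_lid (a point): centre of the top face of the jar's lid, 105 mm along the jar's z axis from the foot. Leaning in the bay at about 45 degrees the jar stays by friction
- stall: small wooden stall fixed to the table: upright backboard 150 mm wide, 100 high, 14 thick, and two cheeks 12 mm thick, 80 high, 28 mm out from its front face with a bay 54 mm wide between; no floor; rigid, slick. The bay opens to the robot's left. Origin on the table at the foot of the board's front face, midway between the cheeks; x into the board (roughly world -y), y away from the robot, z up
- far_jar: bystander: a jar 44 mm in diameter and 96 mm tall with a dark lid, standing loose on the table beside the stall, on the side away from the robot, about 140 mm from the middle of the bay. Origin at the centre of its foot, z up
- near_jar: bystander: a jar 44 mm in diameter and 105 mm tall with a dark lid, standing loose on the table beside the stall, on the side nearer to the robot, about 140 mm from the middle of the bay. Origin at the centre of its foot, z up
- bay_home (a point): point on the table in the bay, 20 mm in front of the board's face, midway between the cheeks: the jar's foot centre when it stands home. Axes as the stall's
There are look-alikes about, which are no part of the job. Leave any orange look-alike of the jar alone.

How it is judged (in metres and radians):
On the way, in this order (a step that is already met when the one before it is completed fails the run):
1. the jar leans with its lid end against the backboard between the cheeks (tilted 20 to 63 degrees from upright, foot on the table), let go (angle between jar's own z axis and vertical between 0.35 and 1.1 rad and contact force between jar and stall above 0.02 N and height (world z) of jar_lid above 0.05 m and height (world z) of jar_foot below 0.026 m and x of jar_lid in the frame of stall above -0.045 m and y of jar_lid in the frame of stall between -0.015 and 0.015 m and contact force between the fingers and jar below 0.05 N), for 0.2 s.
2. the jar stands upright on the table in the bay (angle between jar's own z axis and vertical below 0.06 rad and x of jar_foot in the frame of stall above -0.05 m and y of jar_foot in the frame of stall between -0.015 and 0.015 m and height (world z) of jar_foot below 0.006 m), for 0.2 s.
At the end, for the whole second after the job is handed in: The jar stands upright (within 2 degrees) on the table in the bay, its side flush against the backboard (gap at most about 2 mm: axis 17 to 22.5 mm in front of the board, within 12 mm of the middle of the bay), at rest and untouched (angle between jar's own z axis and vertical below 0.035 rad and x of jar_foot in the frame of stall between -0.0225 and -0.017 m and y of jar_foot in the frame of stall between -0.012 and 0.012 m and height (world z) of jar_foot below 0.003 m and linear speed of jar below 0.01 m/s and contact force between each of the arm, the fingers and jar below 0.05 N).
It fails at once if the jar is pressed against the stall with more than 20 N (contact force between jar and stall above 20 N).
It fails at once if a neighbouring jar is shifted more than 20 mm or tipped (distance of any of far_jar, near_jar from where it was at the start of the episode above 0.02 m or angle between any of far_jar, near_jar's own z axis and vertical above 0.3 rad).
It also fails if it takes over 58 s, if anything falls off the work surface, if the arm or the gripper's body presses on something with over 40 N, if the wrist force passes 120 N, or if a joint passes its speed limit or range.

## Working session

There is one attempt and no reset: what is moved stays moved. The work goes in short steps, each a Python script; the robot and the scene stay as the last script left them, time stands still between calls to the robot, and variables do not carry over. Pictures are saved under pics/ and viewed, about 8 in all and at most 12, crops included, and the job is handed in when it is done.

```bash
mkdir -p pics; ls
python3 - <<'E'
from bench import arm
import cv2,numpy as np
o=arm.get_obs();print({k:np.round(v,3) if not isinstance(v,dict) else v for k,v in o.items()},arm.hold_point_z)
for n in["scene","top","wrist"]:
    m=arm.camera_model(n);im=arm.get_image(n);cv2.imwrite(f"pics/{n}0.png",im);print(n,np.round(m["intrinsics"],1).tolist(),np.round(m["world_to_cam"],3).tolist(),[k for k in m])
E
```

```text
pics
{'clock': np.float64(0.0), 'q': array([ 0.988,  0.277,  1.506,  0.   ,  1.361, -0.121]), 'qd': array([-0.001,  0.001,  0.   ,  0.   ,  0.   ,  0.   ]), 'joint_torque': array([ 3.0000e-03, -4.1677e+01, -2.4581e+01,  0.0000e+00,  1.1000e-02,
       -0.0000e+00]), 'eef_pos': array([255.924, 514.319, 230.443]), 'orientation': array([ 0.161,  0.689, -0.162,  0.688]), 'contact_force': array([-0.474, -0.122, -0.282]), 'moment': array([ 0.051,  0.015, -0.014]), 'gripper_width': np.float64(85.705)} 18.700000000000003
scene [[485.6, 0.0, 326.9], [0.0, 485.6, 237.6], [0.0, 0.0, 1.0]] [[0.485, -0.874, 0.015, -296.114], [0.45, 0.264, 0.853, -309.74], [-0.75, -0.407, 0.522, -457.347], [0.0, 0.0, 0.0, 1.0]] ['intrinsics', 'world_to_cam']
top [[583.2, 0.0, 320.5], [0.0, 583.2, 242.4], [0.0, 0.0, 1.0]] [[0.026, -0.999, -0.023, -28.766], [0.986, 0.022, 0.164, -577.788], [-0.164, -0.027, 0.986, -877.985], [0.0, 0.0, 0.0, 1.0]] ['intrinsics', 'world_to_cam']
wrist [[369.1, 0.0, 311.8], [0.0, 369.1, 235.0], [0.0, 0.0, 1.0]] [[0.445, 0.895, -0.002, -574.226], [-0.859, 0.427, -0.282, 36.554], [-0.252, 0.127, 0.959, -378.449], [0.0, 0.0, 0.0, 1.0]] ['intrinsics', 'world_to_cam']
```

View pics/top0.png

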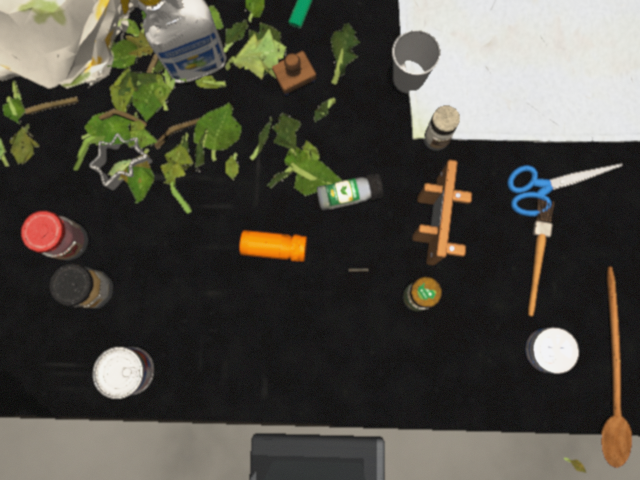

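View pics/scene0.png

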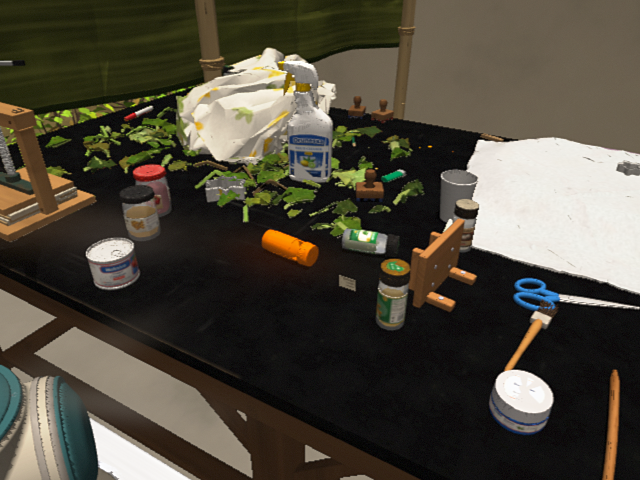

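The top view shows these candidates: the green-labelled glass jar with a dark lid, lying at about (350,191) with its lid end at (376,187), is the target. Not the target are the orange look-alike (272,245), the standing near jar (423,293), the far jar (441,128) and the dark-lidded jar (80,285). The stall is at (442,212) with its cheeks at (428,190) and (427,232). Next I'll check the choice in a close crop.

```bash
cat > h.py <<'E'
from bench import arm
import cv2,numpy as np
def ray(n,uv,m=None):
    m=m or arm.camera_model(n);T=np.array(m["world_to_cam"]);K=np.array(m["intrinsics"])
    p=np.linalg.solve(K,[uv[0],uv[1],1.]);d=T[:3,:3].T@np.array([p[0],-p[1],-p[2]])
    return -T[:3,:3].T@T[:3,3],d
def onz(n,uv,z,m=None):
    c,d=ray(n,uv,m);return c+d*(z-c[2])/d[2]
def proj(n,P,m=None):
    m=m or arm.camera_model(n);T=np.array(m["world_to_cam"]);K=np.array(m["intrinsics"])
    q=T[:3,:3]@np.asarray(P,float)+T[:3,3];q=K@np.array([q[0],-q[1],-q[2]]);return q[:2]/q[2]
E
python3 - <<'E'
from h import *
a=cv2.imread("pics/top0.png")[150:310,300:480];a=cv2.resize(a,None,fx=3,fy=3,interpolation=cv2.INTER_CUBIC)
b=cv2.imread("pics/scene0.png")[190:340,320:500]
cv2.imwrite("pics/c1.png",a);cv2.imwrite("pics/c2.png",cv2.resize(b,None,fx=3,fy=3,interpolation=cv2.INTER_CUBIC))
for uv,z in [((320,195),20),((382,186),20),((451,160),100),((433,263),100),((441,128),96),((425,290),105)]: print(uv,onz("top",uv,z).round(1))
E
```

```text
(320, 195) [662.5 -11.2  20. ]
(382, 186) [ 679.9 -113.5   20. ]
(451, 160) [ 701.3 -211.8  100. ]
(433, 263) [ 542.4 -183.6  100. ]
(441, 128) [ 753.6 -197.8   96. ]
(425, 290) [ 501.7 -170.9  105. ]
```

View pics/c1.png

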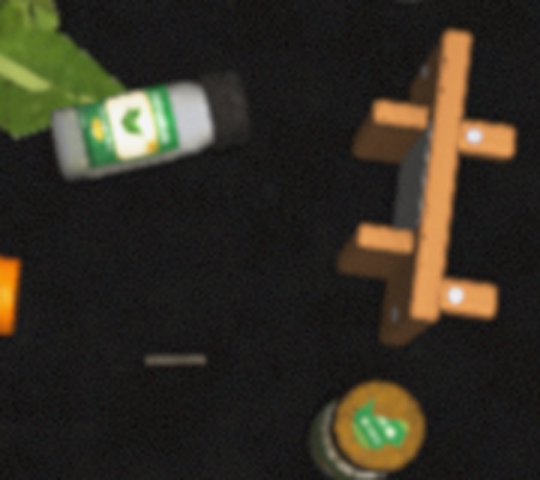

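View pics/wrist0.png

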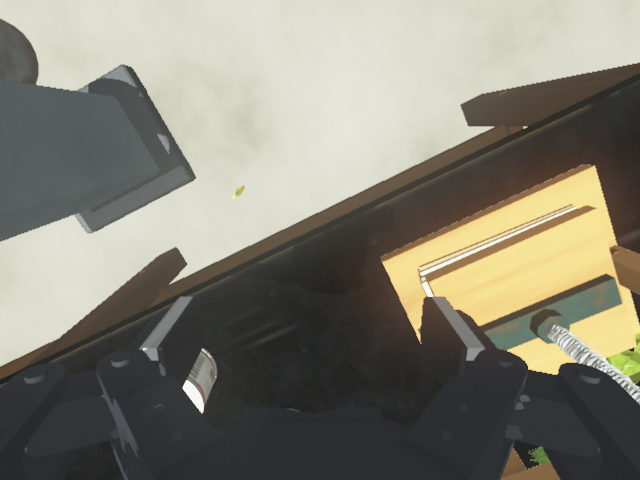

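The crop confirms the lying jar: green label, dark lid towards the stall, foot end at crop (62,145) and lid end at (243,105). The board's front top edge runs from crop (447,32) to (412,315), and the inner front cheek corners are at (372,122) and (362,225). The wrist view shows nothing useful yet. I'll cross-check with the scene crop.

Run:
```python
from h import *
f=lambda x,y:(300+x/3,150+y/3)
for n,p,z in [("boardfar",(447,32),100),("boardnear",(412,317),100),("farcheek in front",(372,122),80),("farcheek in back",(425,128),80),("nearcheek in front",(362,225),80),("nearcheek in back",(412,232),80),("foot",(62,147),20),("lid",(243,106),20)]:
    P=onz("top",f(*p),z);print(n,P.round(1),"scene px",proj("scene",P).round(1), "crop",((proj("scene",P)-[320,190])*3).round())
# jar mask
im=cv2.imread("pics/top0.png");print(im[185:200:5,322:384:4].tolist()[0])
```

```text
boardfar [ 700.2 -208.7  100. ] scene px [457.6 217.1] crop [413.  81.]
boardnear [ 553.6 -190.1  100. ] scene px [418.4 254.2] crop [295. 193.]
farcheek in front [ 657.6 -173.7   80. ] scene px [428.8 232.6] crop [327. 128.]
farcheek in back [ 655.  -200.9   80. ] scene px [443.7 237.4] crop [371. 142.]
nearcheek in front [ 603.4 -168.5   80. ] scene px [415.  246.3] crop [285. 169.]
nearcheek in back [ 600.3 -193.8   80. ] scene px [429.2 251.4] crop [328. 184.]
foot [655.8 -12.5  20. ] scene px [344.1 238. ] crop [ 72. 144.]
lid [ 681.  -111.9   20. ] scene px [397.3 245.9] crop [232. 168.]
[[63, 112, 91], [64, 106, 71], [67, 116, 56], [119, 164, 132], [227, 241, 243], [207, 231, 233], [197, 232, 229], [141, 214, 190], [118, 183, 103], [185, 191, 183], [197, 197, 197], [201, 200, 199], [62, 64, 68], [45, 48, 52], [45, 48, 51], [37, 40, 41]]
```

View pics/c2.png

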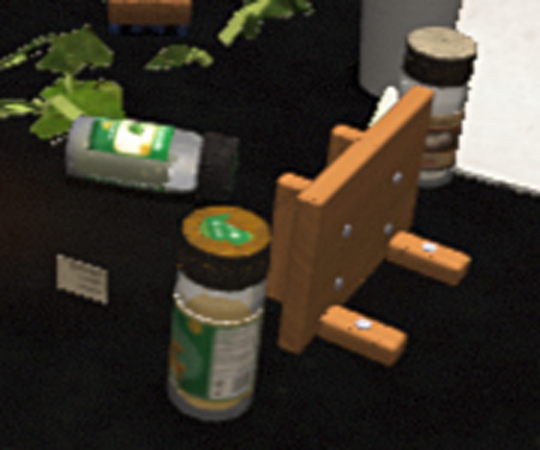

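The scene crop agrees with the top-view rays to within about 2 mm (board corner at (299,195), cheek corner at (283,172)). Now I'll check IK for the whole plan and then grasp the jar.

```bash
cat >> h.py <<'E'
from scipy.spatial.transform import Rotation as Ro
S=np.array([627.2,-199.,0]);a=np.array([-.12,-.993,0]);ex=a/np.linalg.norm(a);ey=np.array([-ex[1],ex[0],0]);Z=np.array([0,0,1.])
F=np.array([655.8,-12.5,0]);u0=np.array([25.2,-99.4,0]);u0/=np.linalg.norm(u0)
def tool(d,phi,s=1):
    """tool x tilted phi deg from down towards horizontal d; jaws across d"""
    p=np.radians(phi);t=-np.cos(p)*Z+np.sin(p)*d;j=s*np.cross(Z,d)
    return t,Ro.from_matrix(np.c_[t,j,np.cross(t,j)]).as_quat()
def st(x,y,z): return S+x*ex+y*ey+z*Z
def lean_tcp(theta,dx=0,dz=0,y=0,s=42,off=16.25):
    """TCP for held jar tilted theta from upright, lid rim on board"""
    th=np.radians(theta);u=np.sin(th)*ex+np.cos(th)*Z;t=np.sin(np.pi/2-th)*ex-np.cos(np.pi/2-th)*Z
    foot=st(-20.25*np.cos(th)-105*np.sin(th)+dx,y,20.25*np.sin(th)+dz)
    return foot+s*u+off*t
E
python3 - <<'E'
from h import *
G=F+42*u0
for s in(1,-1):
    q0=tool(u0,0,s)[1];q1=tool(ex,45,s)[1];q2=tool(ex,32,s)[1]
    for n,p,q in [("above",G+[0,0,160],q0),("grasp",G+[0,0,4],q0),("pre",lean_tcp(45,-40,60),q1),("lean",lean_tcp(45),q1),("retreat",lean_tcp(45,-60,60),q1),("push0",st(-125,0,12),q2),("pushend",st(-40,0,8),q2)]:
        j=arm.solve_ik(p,q);print(s,n,p.round(0),None if j is None else np.round(j,2))
E
```

```text
1 above [666. -53. 160.] [-0.18  0.46  1.4  -0.    1.28 -0.43]
1 grasp [666. -53.   4.] [-0.18  0.6   1.58 -0.    0.96 -0.43]
1 pre [ 638. -112.   93.] [ 0.11  0.63  1.56 -0.8   1.29  0.6 ]
1 lean [ 633. -152.   33.] [ 0.05  0.69  1.63 -0.86  1.17  0.67]
1 retreat [640. -92.  93.] [ 0.14  0.64  1.54 -0.79  1.31  0.61]
1 push0 [642. -75.  12.] [ 0.07  0.66  1.6  -0.63  1.09  0.55]
1 pushend [ 632. -159.    8.] [-0.06  0.64  1.65 -0.68  1.    0.48]
-1 above [666. -53. 160.] None
-1 grasp [666. -53.   4.] None
-1 pre [ 638. -112.   93.] [ 0.11  0.63  1.56 -0.8   1.29 -2.54]
-1 lean [ 633. -152.   33.] [ 0.05  0.69  1.63 -0.86  1.17 -2.47]
-1 retreat [640. -92.  93.] [ 0.14  0.64  1.54 -0.79  1.31 -2.53]
-1 push0 [642. -75.  12.] [ 0.07  0.66  1.6  -0.63  1.09 -2.6 ]
-1 pushend [ 632. -159.    8.] [-0.06  0.64  1.65 -0.68  1.   -2.66]
```

Run:
```python
from h import *
G=F+42*u0;q0=tool(u0,0)[1];q1=tool(ex,45)[1]
arm.reach(G+[0,0,200],q0)
arm.line_to(G+[0,0,60],v=150)
print(arm.line_to(G+[0,0,4],v=40,guard=6), arm.get_obs()["eef_pos"].round(1))
arm.set_gripper(20);o=arm.get_obs();print("w",o["gripper_width"],o["eef_pos"].round(1))
arm.line_to(G+[0,0,110],v=100)
arm.reach(lean_tcp(45,-60,60),q1)
o=arm.get_obs();print(o["clock"],o["gripper_width"],o["eef_pos"].round(1),o["contact_force"].round(2))
cv2.imwrite("pics/t1.png",np.hstack([cv2.resize(arm.get_image("top")[130:310,280:480],(400,360)),cv2.resize(arm.get_image("scene")[160:340,300:500],(400,360))]))
```

```text
False [666.4 -53.2   4.3]
w 39.018913193598294 [666.6 -53.3   4.5]
7.95 38.32563035511427 [640.1 -92.4  92.2] [-0.68 -0.13 -1.24]
```

View pics/t1.png

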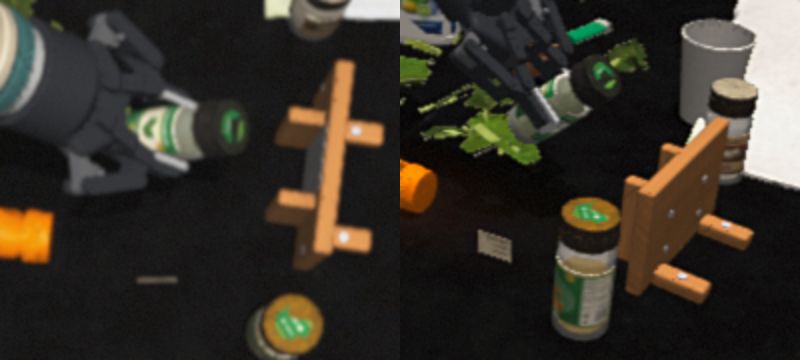

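The jar is held, tilted lid-up towards the bay. The lid top is at about full-image px (397,194) and the two neighbour jars are untouched. I'll compare that with the predicted position before going in.

Run:
```python
from h import *
P=st(-74.3,0,148.8);print(proj("top",P), [proj("top",P+5*ey).round(1),proj("top",P+5*ex).round(1)],proj("scene",P),proj("scene",P+5*ey),proj("scene",P+5*Z))
im=cv2.imread("pics/t1.png");hsv=cv2.cvtColor(im,cv2.COLOR_BGR2HSV)
m=cv2.inRange(hsv,(40,120,60),(85,255,255));n,l,s,c=cv2.connectedComponentsWithStats(m)
for i in range(1,n):
    if s[i,4]>60: print(s[i],c[i].round(0), (280+c[i][0]/2,130+c[i][1]/2) if c[i][0]<400 else (300+(c[i][0]-400)/2,160+c[i][1]/2))
```

```text
[397.23797568 192.50699691] [array([397.7, 189.1]), array([400.7, 193. ])] [401.69491929 195.09729627] [403.13332473 194.03356224] [401.98267872 192.38023876]
[566  22  40  22 466] [585.  32.] (np.float64(392.3980686695279), np.float64(175.84763948497854))
[617  46  29  24 308] [631.  57.] (np.float64(415.55194805194805), np.float64(188.33766233766232))
[400  56  29  23 510] [413.  67.] (np.float64(306.6862745098039), np.float64(193.63725490196077))
[593  62  20  18 166] [601.  69.] (np.float64(400.55120481927713), np.float64(194.74096385542168))
[604  80  12   9  75] [610.  84.] (np.float64(404.93333333333334), np.float64(201.98))
[469  92  16  15 119] [477.  98.] (np.float64(338.2689075630252), np.float64(209.23949579831933))
[227 110  12   8  70] [232. 114.] (np.float64(396.2), np.float64(186.87142857142857))
[467 116  16   9  80] [475. 120.] (np.float64(337.65), np.float64(219.99375))
[238 122   6  17  78] [240. 130.] (np.float64(400.1538461538462), np.float64(195.05128205128204))
[495 125  45  40 676] [518. 148.] (np.float64(359.1057692307692), np.float64(233.92085798816566))
[468 133  15  15  78] [475. 142.] (np.float64(337.4423076923077), np.float64(230.77564102564102))
[574 203  33  20 286] [588. 213.] (np.float64(394.1293706293706), np.float64(266.61013986013984))
[563 271  19  41 245] [574. 289.] (np.float64(387.2), np.float64(304.36734693877554))
[276 308  35  31 340] [291. 325.] (np.float64(425.5455882352941), np.float64(292.4323529411765))
```

The observed lid is within about 2 mm of the prediction. Going in to lean the jar and release it.

Run:
```python
from h import *
Y=1.5
arm.line_to(lean_tcp(45,-30,12,Y),v=100)
arm.line_to(lean_tcp(45,-14,5,Y),v=60)
print("down",arm.line_to(lean_tcp(45,-14,0.5,Y),v=15,guard=3),arm.get_obs()["contact_force"].round(2))
z=arm.get_obs()["eef_pos"][2]-lean_tcp(45)[2]
hit=arm.line_to(lean_tcp(45,6,max(z,0.5),Y),v=12,guard=2.5)
o=arm.get_obs();p=o["eef_pos"]-lean_tcp(45);print("fwd",hit,"dx",p@ex,"y",p@ey,"dz",p[2],o["contact_force"].round(2),o["clock"])
cv2.imwrite("pics/t2.png",np.hstack([cv2.resize(arm.get_image("top")[130:310,280:480],(400,360)),cv2.resize(arm.get_image("scene")[160:340,300:500],(400,360))]))
```

```text
down True [0.41 0.15 4.06]
fwd True dx -13.37002155340764 y 1.8880870348801237 dz 1.1263145684125817 [-0.51  2.05  3.21] 9.9333
```

View pics/t2.png

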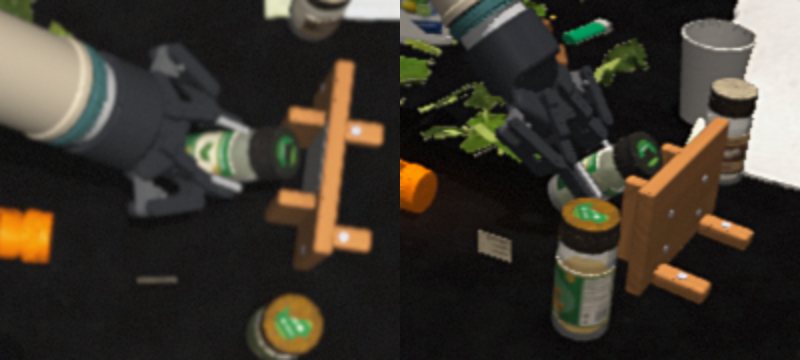

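The lid is between the cheeks at left-panel (285,150), about 13 mm short of the board. The foot had touched the table and its drag tripped the guard. I'll lift about 2 mm, move forward to contact and release.

Run:
```python
from h import *
Y=1.5
arm.line_to(lean_tcp(45,-14,3.5,Y),v=20);arm.hold(.2)
f0=arm.get_obs()["contact_force"].round(2)
hit=arm.line_to(lean_tcp(45,6,3.5,Y),v=12,guard=2.5)
o=arm.get_obs();p=o["eef_pos"]-lean_tcp(45);print("fwd",hit,"dx",p@ex,"y",p@ey,"dz",p[2],f0,o["contact_force"].round(2),o["clock"])
if hit and p@ex>-8:
    dx=p@ex
    h2=arm.line_to(lean_tcp(45,dx-.7,1.0,Y),v=8,guard=2.5)
    print("down",h2,arm.get_obs()["contact_force"].round(2),arm.get_obs()["eef_pos"][2]-lean_tcp(45)[2])
    arm.set_gripper(85);arm.hold(.3)
    t=tool(ex,45)[0];e=arm.get_obs()["eef_pos"]
    arm.line_to(e-70*t,v=80);arm.hold(.2)
    print(arm.get_obs()["clock"])
    cv2.imwrite("pics/t3.png",np.hstack([cv2.resize(arm.get_image("top")[130:310,280:480],(400,360)),cv2.resize(arm.get_image("scene")[160:340,300:500],(400,360))]))
```

```text
fwd True dx 1.2793128076134168 y 1.2506900028890295 dz 2.368353565258545 [ 0.51  0.2  -0.96] [ 0.24  1.43 -1.11] 11.7167
down True [1.27 0.4  3.48] 1.6612388813486234
13.975
```

View pics/t3.png

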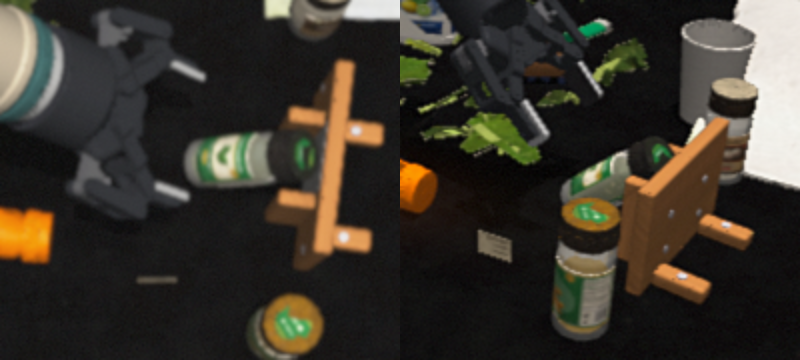

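The jar leans free in the bay, with lid top at left-panel (305,152) and foot end at (190,165), and the neighbours are unmoved. Now I'll push the foot in with narrowed fingers (16 mm) at 30° tilt.

Run:
```python
from h import *
for y in(-5,0,5): print(y,((proj("top",st(-100,y,20))-[280,130])*2).round(),((proj("top",st(-14,y,90))-[280,130])*2).round())
q=tool(ex,30)[1];Y=0.5
arm.set_gripper(16);print(arm.get_obs()["gripper_width"])
arm.reach(st(-160,Y,60),q);arm.line_to(st(-138,Y,17),v=80);arm.hold(.2)
f0=arm.get_obs()["contact_force"]
n=12;h=False
for i in range(1,n+1):
    x=-138+i*(138-76)/n;z=17-9*max(0,(x+112))/36
    h=arm.line_to(st(x,Y,z),v=35,guard=6);o=arm.get_obs();d=o["contact_force"]-f0
    print(round(x),(d@ex).round(2),(d@ey).round(2),d[2].round(2),h)
    if h:break
print(o["clock"])
cv2.imwrite("pics/t4.png",np.hstack([cv2.resize(arm.get_image("top")[130:310,280:480],(400,360)),cv2.resize(arm.get_image("scene")[160:340,300:500],(400,360))]))
```

```text
-5 [186. 166.] [304. 161.]
0 [187. 160.] [305. 155.]
5 [188. 154.] [306. 149.]
15.889590166505364
-133 0.03 1.04 0.22 False
-128 1.44 0.25 -0.06 False
-122 0.69 0.13 0.07 False
-117 0.4 0.23 0.35 False
-112 1.0 0.55 0.18 False
-107 -0.23 -0.95 0.86 False
-102 0.4 0.41 0.11 False
-97 -0.14 0.15 -1.19 False
-92 0.49 0.63 -0.44 False
-86 1.09 0.08 -0.86 False
-81 -0.01 0.11 0.26 False
-76 -0.06 -0.21 0.76 False
19.6417
```

View pics/t4.png

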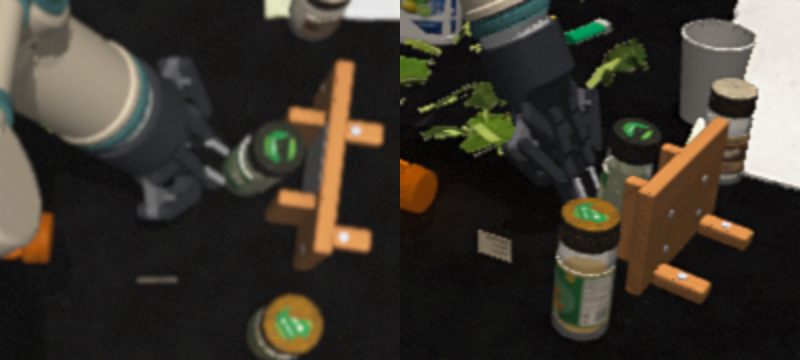

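The jar appears upright already: the lid is at left-panel (281,146), clear of the board. I'll retreat and measure.

Run:
```python
from h import *
q=tool(ex,30)[1]
e=arm.get_obs()["eef_pos"]
arm.line_to(e-25*ex,v=60);arm.line_to(e-55*ex+50*Z,v=120);arm.hold(.3)
T=arm.get_image("top");C=arm.get_image("scene");cv2.imwrite("pics/T5.png",T);cv2.imwrite("pics/C5.png",C)
A=cv2.resize(T[165:245,370:470],(400,320),interpolation=2);B=cv2.resize(C[195:275,380:480],(400,320),interpolation=2)
cv2.imwrite("pics/t5.png",np.hstack([A,B]));print(arm.get_obs()["clock"])
p=[(x,y,z) for z in(0,105) for x in(-50,-40) for y in(-5,0,5)]
for k in p: print(k,((proj("top",st(*k))-[370,165])*4).round(),((proj("scene",st(*k))-[380,195])*4).round())
```

```text
21.3417
(-50, -5, 0) [127. 218.] [ 98. 319.]
(-50, 0, 0) [129. 206.] [103. 313.]
(-50, 5, 0) [130. 195.] [108. 308.]
(-40, -5, 0) [151. 221.] [118. 326.]
(-40, 0, 0) [153. 210.] [123. 321.]
(-40, 5, 0) [154. 198.] [128. 316.]
(-50, -5, 105) [159. 161.] [123. 115.]
(-50, 0, 105) [161. 148.] [128. 110.]
(-50, 5, 105) [163. 135.] [134. 105.]
(-40, -5, 105) [186. 164.] [144. 122.]
(-40, 0, 105) [188. 152.] [150. 117.]
(-40, 5, 105) [189. 139.] [155. 112.]
```

View pics/t5.png

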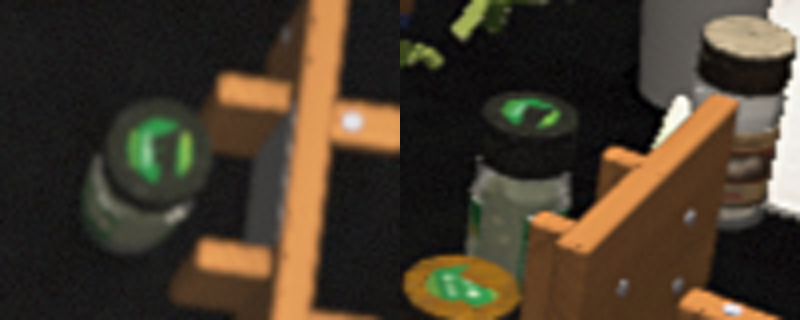

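The jar stands upright: lid centre at panel (158,151) in the top view and (130,116) in the scene view, i.e. x≈-50, y≈-1 in the stall frame. Now I'll slide it home under guard.

Run:
```python
from h import *
q=tool(ex,30)[1];Y=0.5
arm.line_to(st(-100,Y,9),v=80);arm.line_to(st(-80,Y,9),v=40);arm.hold(.2)
f0=arm.get_obs()["contact_force"]
h=arm.line_to(st(-53,Y,9),v=20,guard=4)
o=arm.get_obs();print(h,((o["eef_pos"]-S)@ex).round(2),(o["contact_force"]-f0).round(2))
if not h:
    h=arm.line_to(st(-38,Y,9),v=8,guard=3)
    o=arm.get_obs();print(h,((o["eef_pos"]-S)@ex).round(2),(o["contact_force"]-f0).round(2),o["clock"])
T=arm.get_image("top");C=arm.get_image("scene")
e=o["eef_pos"]
arm.line_to(e-20*ex,v=30);arm.line_to(e-70*ex+60*Z,v=120);arm.hold(.3)
T=arm.get_image("top");C=arm.get_image("scene");cv2.imwrite("pics/T6.png",T)
A=cv2.resize(T[165:245,370:470],(400,320),interpolation=2);B=cv2.resize(C[195:275,380:480],(400,320),interpolation=2)
cv2.imwrite("pics/t6.png",np.hstack([A,B]));print(arm.get_obs()["clock"])
for k in [(x,y,z) for z in(0,105) for x in(-25,-20) for y in(-5,0,5)]: print(k,((proj("top",st(*k))-[370,165])*4).round(),((proj("scene",st(*k))-[380,195])*4).round())
```

```text
False -53.06 [ 0.44  0.51 -0.76]
True -47.49 [0.36 0.5  0.73] 25.5167
27.6333
(-25, -5, 0) [187. 226.] [148. 339.]
(-25, 0, 0) [188. 214.] [154. 333.]
(-25, 5, 0) [190. 203.] [159. 328.]
(-20, -5, 0) [199. 228.] [159. 343.]
(-20, 0, 0) [200. 216.] [164. 337.]
(-20, 5, 0) [202. 205.] [169. 332.]
(-25, -5, 105) [226. 170.] [177. 133.]
(-25, 0, 105) [228. 157.] [182. 128.]
(-25, 5, 105) [229. 144.] [188. 123.]
(-20, -5, 105) [239. 172.] [188. 137.]
(-20, 0, 105) [241. 159.] [193. 132.]
(-20, 5, 105) [242. 146.] [199. 127.]
```

View pics/t6.png

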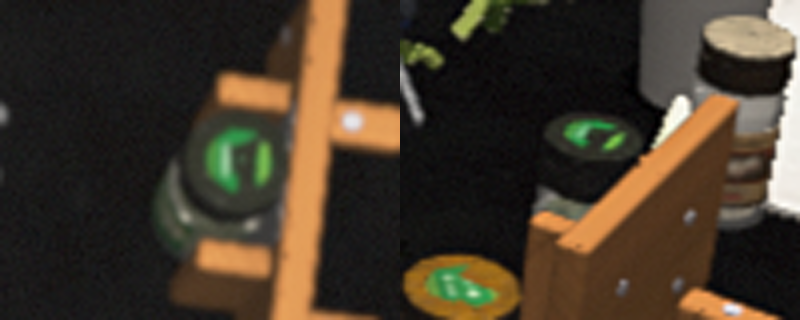

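The lid is at panel (234,162), which gives x≈-22.5, borderline, and the guard trip may have been noise. I'll press again in small steps and average the force to confirm real contact with the board.

Run:
```python
from h import *
Y=0.5
def favg():
    v=[]
    for _ in range(6): arm.hold(.03);v.append(arm.get_obs()["contact_force"]@ex)
    return np.mean(v)
arm.line_to(st(-80,Y,9),v=80);arm.line_to(st(-56,Y,9),v=40);arm.hold(.2);f0=favg()
x=-49.5
while x<-38:
    arm.line_to(st(x,Y,9),v=8,guard=8);d=f0-favg();print(x,((arm.get_obs()["eef_pos"]-S)@ex).round(2),d.round(2))
    if d>2.2:break
    x+=.6
e=arm.get_obs()["eef_pos"]
arm.line_to(e-20*ex,v=20);arm.line_to(e-70*ex+60*Z,v=120);arm.hold(.4)
T=arm.get_image("top");C=arm.get_image("scene")
A=cv2.resize(T[165:245,370:470],(400,320),interpolation=2);B=cv2.resize(C[195:275,380:480],(400,320),interpolation=2)
cv2.imwrite("pics/t7.png",np.hstack([A,B]));print(arm.get_obs()["clock"])
```

```text
-49.5 -49.57 -0.01
-48.9 -48.9 -0.57
-48.3 -48.28 -0.36
-47.699999999999996 -47.75 0.04
-47.099999999999994 -47.36 2.1
-46.49999999999999 -47.05 4.65
35.6917
```

View pics/t7.png

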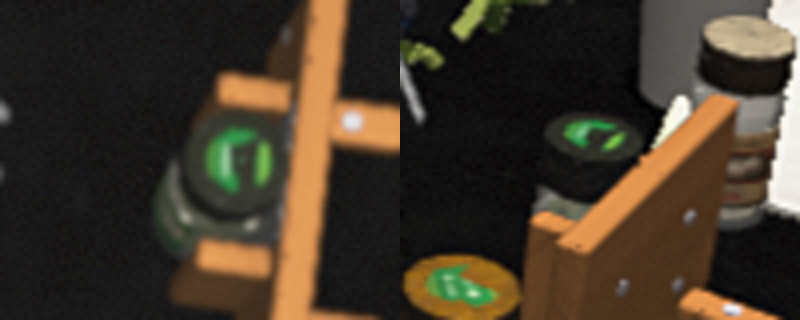

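The force rises steeply (2.1 N, then 4.7 N) at the same spot, so the jar is against the board. The lid hasn't moved, at panel (234,161), the jar is upright and the visible neighbours are unmoved.

```bash
python3 -c "
from bench import arm
arm.job_done();print(arm.get_obs()['clock'])"
```

```text
the job is handed in; nothing more can be done
the job is handed in; nothing more can be done
```

The jar stands upright in the bay, flush against the backboard as far as I can tell, and the job is handed in at about 36 s. I gripped it, leaned it at about 45° against the board and let go. Then I pushed the foot in with narrowed fingers until the jar stood up, and slid it home.

**Last checks:**
- **Contact with the board:** pushing again gave a steep, repeatable rise to about 2 and then 4.7 N within 0.7 mm, well under the 20 N limit. The jar did not move, so it is against the board.
- **Position by camera:** the lid reads about 22.5 mm in front of the board and about 1 mm off the middle of the bay. That is right at the 22.5 mm limit, but the reading carries about 2 mm of error, so I trusted the contact test.
- **Neighbours:** they looked unmoved in every view. The last view showed only the tops and sides of both, and I did not measure their positions.

**Guard trips:**
- On the approach to lean the jar, the guard tripped early because the foot dragged on the table. I lifted it about 2 mm and carried on.
- On the first slide home, the guard tripped with almost no remaining force, so I repeated the push to confirm.

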